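# Put the table things back in their homes

### The arm

A 7-joint arm with a two-finger parallel gripper is mounted at the origin on the work surface; the furniture and walls round the work are solid. World frame = base frame: x ahead of the robot, y to its left, z up, the work surface at z = 0. Lengths are in mm, angles in rad, forces in N, time in s.
With the tool pointing down it reaches from about 400 to 850 mm from the base axis. Payload 10.4 kg.
Tool frame: the origin (TCP) lies on the centre line of the jaws, within the pads' length; the fingertips stand 8 mm ahead of it and the grasp point (between the pads) lies 11 mm behind it (env.finger_overhang is the distance from the TCP to the fingertips, in mm); z points along the fingers, y is the direction in which the jaws open and shut (so a half turn about z gives the same grasp; the last joint's range is limited). The gripper opens to 87 mm and grips with 3 to 60 N. Pads are 19 mm wide; open, the fingers measure 117 mm over their backs; the gripper's body (75 mm by 190 mm) begins 51 mm behind the grasp point.
Start: joints at [-1.188, 0.332, -0.065, 1.46, 0.022, 1.35, -0.088], TCP at [246.711, 574.269, 230.576] pointing down, gripper open.
Joint ranges: [-2.6, 2.6], [-0.5, 2.12], [-1.47, 1.34], [0.16, 2.42], [-1.27, 4.41], [0.06, 2.06], [-2.6, 2.6]. Speed limits (rad/s): [2.22, 2.22, 2.79, 2.79, 3.14, 3.14, 3.14].

### API

Orientations are given as a unit quaternion [x, y, z, w].
In Python, from cell import env gives the robot as it stands. Calls block until the motion is done:
- env.move_pose(position, orientation): joint-space move of the TCP to a pose.
- env.movel(position, velocity=150, frame=None, until_force=None): straight line of the TCP; frame=None keeps the orientation; velocity is the mean speed in mm/s. With until_force (N) it stops when the force on the tool has changed by that much, and returns True; else False.
- env.set_joints(angles): joint-space move.
- env.move_gripper(opening): finger opening in mm; the grip force is fixed at half the most; returns when the fingers have stopped.
- env.hold(seconds).
- env.solve_ik(position, orientation): joint angles nearest the present ones, or None.
- env.get_state(): the state.
- env.read_camera(name): name is "side" or "top"; returns a dict with "image" (420x560x3 uint8, red, green, blue), "z_map" (420x560 float32, mm along the optical axis (not along the pixel's ray), 0 where there is no reading), "intrinsics" (3x3 intrinsics, pixels), "k1" (the pictures are not rectified: a ray, as slopes to the right and down, at radius r is drawn at 1 + k1 r^2 times it, then the intrinsics apply), "cam_to_world" (4x4, takes a point from camera to world coordinates). Camera axes: x right, y down, z forward; pixel columns grow to the right and rows downward; lengths in mm; the calibration is good to about 2 mm. A picture is of the moment at which its call begins.
A pose or a line that the arm cannot do raises env.MotionError and nothing moves.
- env.sign_off(): hands the job in, once; it reports no verdict.
The state is a dict: "time": time; "qpos": joint angles; "qd": joint speeds; "effort": joint torques, N m; "tcp_pos": TCP position; "orientation": TCP orientation; "contact_force": force on the tool from outside, world axes, zero at the start; "ft_torque": the same for the moment, N m; "gripper_width": finger opening in mm.
Only numpy, scipy, OpenCV 4.12 (cv2) and the standard library are available. Lean on these libraries where they do the work, as an engineer would, in place of code of your own. Each camera call takes 0.05 s, during which the arm holds its last target. There are 200 camera calls.

### The job

Tidy the counter by putting each thing in the home made for it: lay the wooden clothes peg flat in the little wooden tray, put the mandarin in the white bowl, stand the salt shaker in the recess of the small round coaster and the pepper mill in the recess of the large one. Keep the shaker and the mill upright, set everything down gently instead of dropping it, and leave the kitchen timer and the candle where they stand.

Things in the scene. Friction and masses are not known exactly. Their poses are not given: they have to be found in the camera images.
- peg: Loose wooden clothes peg of two slim light-brown legs, graspable as a solid bar 15 mm wide, 72 mm long, 12 mm high, about 0.015 kg, lying flat. Origin: centre of its underside; y runs along its length, z is up.
- salt_shaker: Loose glass salt shaker with a grey domed top, round, 44 mm in diameter up to a height of 74 mm, top 34 mm in diameter, 90 mm high in all, about 0.1 kg, standing. Origin: centre of its underside; z is up.
- pepper_mill: Loose dark wooden pepper mill with a small metal knob on top, 58 mm in diameter at the foot, 160 mm high, about 0.18 kg, standing. Its round head, 50 mm in diameter, spans heights 116 to 149 mm and does not turn; below it the mill behaves as a solid 58 mm wide. Origin: centre of its underside; z is up.
- mandarin: Loose mandarin, 55 mm in diameter, 48 mm high, about 0.06 kg, resting on its underside. Origin: centre of the underside as it rests at the start; z is up.
- peg_tray: Fixed light wooden tray, open on top, 116 x 92 mm outside, 18 mm high, walls and floor 6 mm thick (inside 104 x 80 mm). Origin: centre of its underside; x runs along its longer side. Home of the peg.
- fruit_bowl: Fixed white ceramic bowl, 125 mm in diameter at the rim, 36 mm high, wall 4 mm thick, inner floor 5 mm above the counter and about 80 mm across. Origin: centre of its underside.
- coaster_small: Fixed small round wooden coaster, 80 mm in diameter, 10 mm high, with a round cork-lined recess 60 mm across whose floor is 4 mm above the counter. Origin: centre of its underside. Home of the salt shaker.
- coaster_large: Fixed large round wooden coaster, 100 mm in diameter, 10 mm high, with a round cork-lined recess 76 mm across whose floor is 4 mm above the counter. Origin: centre of its underside. Home of the pepper mill.
- kitchen_timer: Red and white wind-up kitchen timer, 71 mm in diameter, 69 mm high, loose, behind the work. Not to be moved. Origin: centre of its underside. To the left behind it a wall cabinet hangs over the counter, its underside 0.45 m up, its front at x = 0.56 m, from y = 0.17 m leftwards: keep the arm clear of it.
- candle_jar: Candle in a clear glass jar, 76 mm in diameter, 90 mm high, loose, behind the work. Not to be moved. Origin: centre of its underside.

How it is judged:
By the outcome, as a careful person would: the job done as asked, in the order asked, and still so for the second after the job is handed in, with the robot touching nothing.
It also fails if it takes over 120 s, if anything falls off the work surface, if the arm or the gripper's body presses on something with over 40 N, if the wrist force passes 120 N, or if a joint passes its speed limit or range.

## Working session

There is one attempt and no reset: what is moved stays moved. The work goes in short steps, each a Python script; the robot and the scene stay as the last script left them, time stands still between calls to the robot, and variables do not carry over. Pictures are saved under pics/ and viewed, about 12 in all and at most 16, crops included, and the job is handed in when it is done.

```bash
ls; mkdir -p pics; cat > h.py <<'E'
import numpy as np, cv2
from cell import env
def snap(n):
    c=env.read_camera(n); return c
def save(c,fn): cv2.imwrite('pics/'+fn,c['image'][:,:,::-1])
def cloud(c):
    K=c['intrinsics'];h,w=c['z_map'].shape
    u,v=np.meshgrid(np.arange(w),np.arange(h))
    p=np.stack([u,v],-1).reshape(-1,1,2).astype(float)
    n=cv2.undistortPoints(p,K,np.array([c['k1'],0,0,0.])).reshape(h,w,2)
    z=c['z_map'].astype(float)
    P=np.dstack([n[...,0]*z,n[...,1]*z,z,np.ones_like(z)])
    W=P@np.array(c['cam_to_world']).T
    W=W[...,:3]; W[z==0]=np.nan
    return W
E
python3 - <<'E'
from h import *
s=env.get_state();print({k:np.round(v,3) for k,v in s.items()})
print(env.finger_overhang)
for n in('top','side'):
    c=snap(n);save(c,n+'1.png');np.savez('/tmp/'+n+'1.npz',**c)
    print(n,np.round(c['cam_to_world'],3),c['intrinsics'],c['k1'])
E
```

```text
pics
{'time': np.float64(0.0), 'qpos': array([-1.188,  0.333, -0.065,  1.461,  0.022,  1.35 , -0.088]), 'qd': array([ 0.002,  0.002, -0.002, -0.001, -0.001, -0.001, -0.   ]), 'effort': array([ 1.0000e-03, -6.2323e+01,  2.6000e-02, -3.8992e+01, -6.1000e-02,
        3.9000e-02,  0.0000e+00]), 'tcp_pos': array([246.555, 573.916, 229.777]), 'orientation': array([ 0.201,  0.979, -0.001, -0.   ]), 'contact_force': array([ 0.123,  0.234, -0.544]), 'ft_torque': array([-0.007,  0.057,  0.012]), 'gripper_width': np.float64(86.949)}
8.0
top [[ 2.500000e-02 -9.930000e-01  1.160000e-01  4.375270e+02]
 [-1.000000e+00 -2.300000e-02  1.200000e-02 -3.750000e+00]
 [-1.000000e-02 -1.170000e-01 -9.930000e-01  1.178986e+03]
 [ 0.000000e+00  0.000000e+00  0.000000e+00  1.000000e+00]] [[480.8575275    0.         285.82784807]
 [  0.         480.8575275  199.45033914]
 [  0.           0.           1.        ]] -0.12718425021270793
side [[ 9.960000e-01  2.100000e-02 -9.200000e-02  6.985100e+02]
 [ 9.200000e-02 -4.410000e-01  8.930000e-01 -1.186595e+03]
 [-2.100000e-02 -8.970000e-01 -4.410000e-01  6.431240e+02]
 [ 0.000000e+00  0.000000e+00  0.000000e+00  1.000000e+00]] [[536.93888344   0.         283.0834227 ]
 [  0.         536.93888344 198.66592808]
 [  0.           0.           1.        ]] -0.19906738823897824
```

View pics/top1.png

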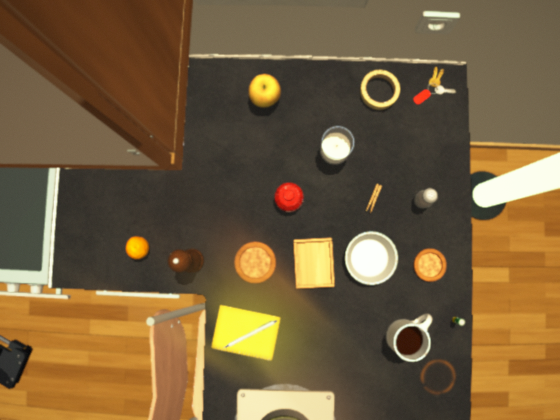

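View pics/side1.png

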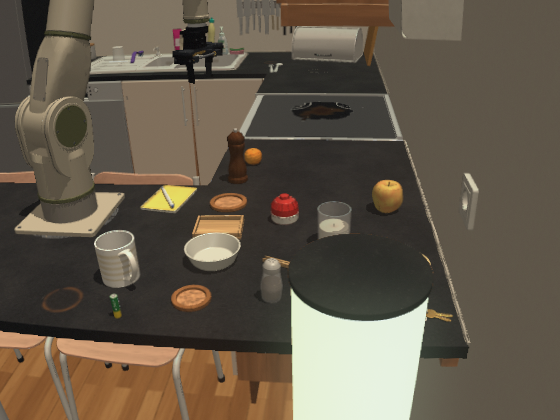

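```bash
python3 - <<'E'
from h import *
c=dict(np.load('/tmp/top1.npz'));W=cloud(c)
d=dict(np.load('/tmp/side1.npz'));V=cloud(d)
print('invalid top',(c['z_map']==0).mean(),(d['z_map']==0).mean())
for n,(u,v) in dict(peg=(374,197),salt=(430,195),mill=(178,261),mand=(137,247),tray=(314,262),bowl=(371,258),cs=(430,264),cl=(255,262),timer=(289,197),candle=(337,145),lamp=(487,190),lamp2=(540,175),mug=(408,340),cab=(178,160),cab2=(185,100),counter=(220,220)).items(): print(n,np.round(W[v,u]))
for n,(u,v) in dict(salt=(271,285),mill=(236,140),millfoot=(240,178),mand=(253,156),lamp=(355,330),lamptop=(360,270),peg=(277,262),apple=(388,195)).items(): print('S',n,np.round(V[v,u]))
# big crops
im=c['image'][:,:,::-1]
def up(a,k): return cv2.resize(a,None,fx=k,fy=k,interpolation=cv2.INTER_CUBIC)
cv2.imwrite('pics/crop1.png',np.vstack([up(im[170:295,110:310],4)]))
cv2.imwrite('pics/crop2.png',np.vstack([up(im[170:295,285:485],4)]))
m=W[...,2]
print(np.round(m[195:200,360:390:3]))
E
```

```text
invalid top 0.0038562925170068027 0.004077380952380952
peg [ 586. -206.    8.]
salt [ 584. -323.   86.]
mill [420. 236. 154.]
mand [448. 362.  48.]
tray [424. -61.   4.]
bowl [ 436. -199.    7.]
cs [ 424. -346.    3.]
cl [420.  82.   6.]
timer [574.   3.  66.]
candle [ 704. -109.   52.]
lamp [ 719. -801. -731.]
lamp2 [ 708. -800. -294.]
mug [ 247. -282.   49.]
cab [575. 168. 479.]
cab2 [676. 168. 455.]
counter [521. 172.  -1.]
S salt [ 585. -347.   44.]
S mill [426. 213. 133.]
S millfoot [431. 210.  18.]
S mand [451. 339.  35.]
S lamp [ 716. -903.  406.]
S lamptop [ 720. -852.  421.]
S peg [ 596. -330.   86.]
S apple [837.  34.  57.]
[[-1. -2. -1. -3.  9.  9. -0. -1.  3.  1.]
 [-6. -4. -1. -0. 16. 11.  4.  1. -0. -5.]
 [ 0. -2. -0. -2. 10. 10. -0. -1. -3.  4.]
 [ 3. -3. -1. -2.  7. 11.  3. -2.  3. -2.]
 [ 2. -1. -1. -3.  8.  6. -1. -4.  0.  1.]]
```

View pics/crop2.png

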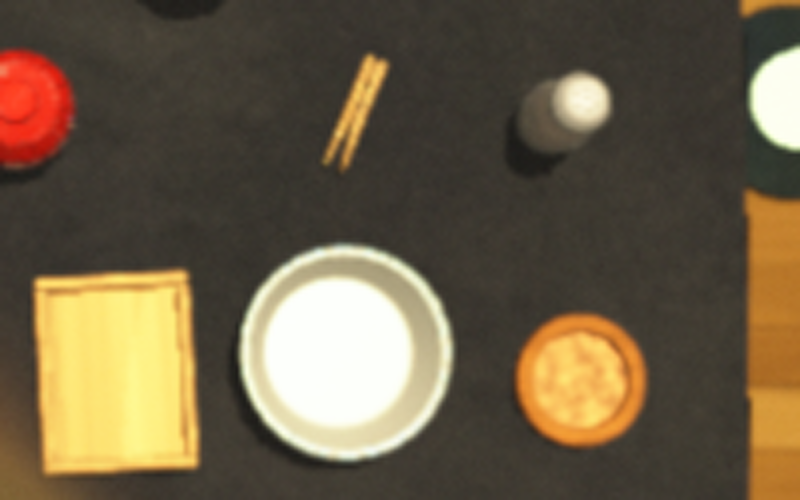

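View pics/crop1.png

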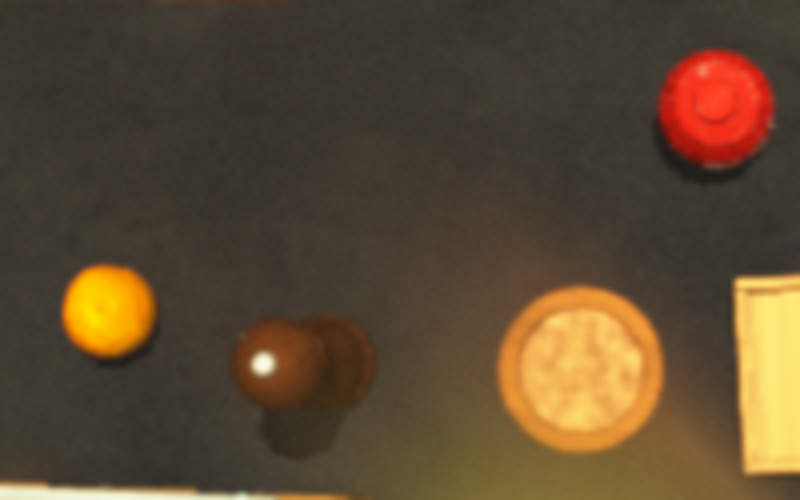

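```bash
cat >> h.py <<'E'
def ray(c,uv,z):
    n=cv2.undistortPoints(np.array(uv,float).reshape(-1,1,2),np.array(c['intrinsics']),np.array([float(c['k1']),0,0,0])).reshape(-1,2)
    T=np.array(c['cam_to_world']);D=np.c_[n,np.ones(len(n))]@T[:3,:3].T
    o=T[:3,3];return (o+D*((z-o[2])/D[:,2])[:,None])[:,:2]
def fitc(P):
    A=np.c_[2*P,np.ones(len(P))];s=np.linalg.lstsq(A,(P**2).sum(1),rcond=None)[0]
    return s[:2],np.sqrt(s[2]+s[:2]@s[:2])
E
python3 - <<'E'
from h import *
c=dict(np.load('/tmp/top1.npz'));W=cloud(c);im=c['image'];hsv=cv2.cvtColor(im,cv2.COLOR_RGB2HSV)
d=dict(np.load('/tmp/side1.npz'));V=cloud(d)
def cont(mask,box):
    m=np.zeros(mask.shape,np.uint8);x0,y0,x1,y1=box;m[y0:y1,x0:x1]=mask[y0:y1,x0:x1]*255
    k=max(cv2.findContours(m,cv2.RETR_EXTERNAL,cv2.CHAIN_APPROX_NONE)[0],key=cv2.contourArea);return k.reshape(-1,2)
br=im.max(2)>110
def circ(n,box,z,mask=br):
    k=cont(mask,box);p,r=fitc(ray(c,k,z));print(n,np.round(p,1),'r',round(r,1))
circ('bowl',(340,228,402,290),36);circ('cs',(412,246,450,284),10);circ('cl',(230,238,280,287),10)
circ('mand',(122,232,152,264),24,im[...,0]>130);circ('salt top',(415,186,440,200),78,im.max(2)>130)
circ('timer',(270,180,306,216),30,(im[...,0]>90)&(im[...,1]<60))
k=cont(br,(290,232,338,292));R=cv2.minAreaRect(ray(c,k,18).astype(np.float32));print('tray',R)
k=cont(im[...,0]>90,(360,180,388,216));P=ray(c,k,10).astype(np.float32);print('peg',cv2.minAreaRect(P),P.mean(0))
u=lambda x,y,ox,oy:((x+.5)/4-.5+ox,(y+.5)/4-.5+oy)
print('mill knob',ray(c,[u(262,363,110,170)],158),'head',ray(c,[u(278,364,110,170)],132))
print('mill footR',ray(c,[u(374,362,110,170)],8),'salt',ray(c,[u(582,102,285,170)],80))
# depth clouds
for nm,C in(('top',W),('side',V)):
    for n,(x,y,r,z0,z1) in dict(mill=(420,215,50,118,147),millb=(420,215,50,20,100),salt=(580,-330,40,15,70),mand=(448,355,45,12,46),bowl=(436,-199,75,30,40)).items():
        s=(np.hypot(C[...,0]-x,C[...,1]-y)<r)&(C[...,2]>z0)&(C[...,2]<z1);Q=C[s][:,:2]
        if len(Q)>15:p,r2=fitc(Q);print(nm,n,len(Q),np.round(p,1),round(r2,1))
# side-view pixel picks: centre columns
print('side mill head',ray(d,[(236,139)],132),'side salt',ray(d,[(271,287)],40))
E
```

```text
bowl [ 437.5 -195.1] r 63.1
cs [ 423.2 -344.2] r 40.1
cl [408.7  81.8] r 58.8
mand [447.9 371.1] r 27.4
salt top [ 586.8 -325.3] r 15.1
timer [580.4   4.2] r 34.7
tray ((419.3197021484375, -53.69908142089844), (125.31952667236328, 107.77236938476562), 4.325509548187256)
peg ((584.8193969726562, -204.70278930664062), (17.808115005493164, 74.29820251464844), 68.06491088867188) [ 582.0298  -203.72522]
mill knob [[420.94788321 241.53722692]] head [[420.26750198 238.89322323]]
mill footR [[421.28119474 208.49472026]] salt [[ 584.23562938 -325.08018092]]
top mill 291 [420.9 239.5] 19.0
top millb 191 [420.3 235.6] 21.2
top salt 158 [ 582.1 -323.8] 18.1
top mand 330 [448.  367.1] 20.8
top bowl 380 [ 437.7 -194.1] 58.4
side mill 181 [420.8 233. ] 18.5
side millb 419 [421.9 227.7] 17.5
side salt 494 [ 583.6 -331.1] 17.2
side mand 197 [447.9 360.2] 19.8
side bowl 362 [ 437.1 -199.3] 59.8
side mill head [[423.81294784 223.63155302]] side salt [[ 584.83460498 -348.30232231]]
```

```bash
python3 - <<'E'
from h import *
c=dict(np.load('/tmp/top1.npz'));W=cloud(c);im=c['image'];hsv=cv2.cvtColor(im,cv2.COLOR_RGB2HSV)
def cont(mask,box):
    m=np.zeros(mask.shape,np.uint8);x0,y0,x1,y1=box;m[y0:y1,x0:x1]=mask[y0:y1,x0:x1]*255
    k=max(cv2.findContours(m,cv2.RETR_EXTERNAL,cv2.CHAIN_APPROX_NONE)[0],key=cv2.contourArea);return k.reshape(-1,2)
R=im[...,0].astype(int)
for t in(130,150):
    k=cont(R>t,(230,238,280,287));print('cl',fitc(ray(c,k,10)))
    k=cont(R>t,(290,232,338,292));P=ray(c,k,18).astype(np.float32);print('tray',cv2.minAreaRect(P),'box',np.round(cv2.boxPoints(cv2.minAreaRect(P))))
k=cont(R>90,(360,180,388,216));P=ray(c,k,10).astype(np.float32);print(np.round(cv2.boxPoints(cv2.minAreaRect(P))))
# fixed-radius joint fit
from scipy.optimize import least_squares
V=cloud(dict(np.load('/tmp/side1.npz')))
for n,(x,y,r,z0,z1,R0) in dict(mill=(420,230,50,125,142,25),salt=(582,-328,40,20,65,22),cl=(420,82,65,7,15,None)).items():
  for nm,C in(('top',W),('side',V)):
    s=(np.hypot(C[...,0]-x,C[...,1]-y)<r)&(C[...,2]>z0)&(C[...,2]<z1);Q=C[s][:,:2]
    if R0 is None: print(n,nm,Q.mean(0)); continue
    f=least_squares(lambda p:np.minimum(np.hypot(*(Q-p).T),99)-R0,(x,y),loss='soft_l1');print(n,nm,len(Q),np.round(f.x,1))
def q(a,): # jaw axis azimuth a (tool y), tool down
    b=(a+np.pi/2)/2; return [np.cos(b),np.sin(b),0,0]
# check mapping
from scipy.spatial.transform import Rotation as Ro
print(Ro.from_quat(q(.3)).apply([[0,1,0],[0,0,1]]),np.cos(.3),np.sin(.3))
for n,p,a in [('peg',(585,-205,10),-.2),('mand',(448,368,23),0),('mandup',(448,368,260),0),('bowl',(437,-196,28),0),('salt',(584,-326,39),0),('cs',(423,-344,43),0),('mill',(420,238,127),np.pi/2),('cl',(418,82,131),np.pi/2),('tray',(421,-56,20),np.pi/2)]:
  for da in(0,np.pi):
    s=env.solve_ik(list(p),q(a+da));print(n,da>0,None if s is None else np.round(s,2))
E
```

```text
cl (array([419.8331467 ,  82.25510634]), np.float64(50.51792260787184))
tray ((422.6871643066406, -59.311676025390625), (119.02223205566406, 95.29995727539062), 4.545306205749512) box [[ 360.  -17.]
 [ 367. -112.]
 [ 486. -102.]
 [ 478.   -7.]]
cl (array([420.24709781,  82.11477415]), np.float64(49.392193925239226))
tray ((422.8896789550781, -59.56219482421875), (118.07195281982422, 94.15394592285156), 4.318380832672119) box [[ 360.  -17.]
 [ 368. -111.]
 [ 485. -102.]
 [ 478.   -8.]]
[[ 547. -199.]
 [ 616. -227.]
 [ 623. -210.]
 [ 554. -183.]]
mill top 162 [419.9 243.2]
mill side 112 [419.6 241.2]
salt top 148 [ 584.6 -328.1]
salt side 430 [ 582.8 -325. ]
cl top [420.42396405  82.06390697]
cl side [421.06353788  75.41827547]
[[ 0.95533649  0.29552021  0.        ]
 [ 0.          0.         -1.        ]] 0.955336489125606 0.29552020666133955
peg False [-0.4   0.72  0.89  1.72 -0.64  1.02  0.53]
peg True [-0.53  0.9   1.15  1.73 -0.9   1.15 -2.45]
mand False [-0.94  0.44  0.21  1.8  -0.11  0.91 -0.68]
mand True [-0.62  0.44 -0.18  1.78  0.1   0.93  2.3 ]
mandup False [-0.96  0.21  0.23  1.55 -0.05  1.38 -0.73]
mandup True [-0.67  0.22 -0.12  1.54  0.03  1.38  2.35]
bowl False [-0.35  0.3   0.76  2.08 -0.27  0.86  0.57]
bowl True [-0.66  0.5   1.17  2.09 -0.58  0.93 -2.31]
salt False [-0.06  0.69  0.72  1.56 -0.5   1.08  0.78]
salt True [-0.29  0.93  1.15  1.57 -0.89  1.24 -2.12]
cs False [-0.38  0.84  1.34  1.91 -0.9   1.17  1.31]
cs True [-0.3   0.65  1.16  1.91 -0.69  1.06 -1.98]
mill False [-0.72  0.11  0.11  1.96 -0.01  1.07  0.97]
mill True [-0.97  0.1   0.39  1.97 -0.04  1.07 -2.14]
cl False [-0.66 -0.04  0.35  2.1   0.02  1.08  1.26]
cl True [-0.75 -0.05  0.45  2.1   0.02  1.08 -1.89]
tray False [-0.57  0.16  0.63  2.21 -0.13  0.81  1.72]
tray True [-0.66  0.17  0.74  2.21 -0.16  0.81 -1.39]
```

```bash
cat >> h.py <<'E'
def q(a):
    b=(a+np.pi/2)/2; return [np.cos(b),np.sin(b),0,0]
def go(p,a): env.move_pose(list(map(float,p)),q(a))
def st(t=''):
    s=env.get_state();print(t,'t',round(float(s['time']),1),'tcp',np.round(s['tcp_pos'],1),'F',np.round(s['contact_force'],1),'w',round(float(s['gripper_width']),1),'q',np.round(s['qpos'],2))
E
python3 - <<'E'
from h import *
j=np.radians(68.3)
go((320,380,330),j);st('a')
go((440,80,330),j);st('b')
go((585,-205,120),j);st('c')
env.move_gripper(45)
env.movel([585,-205,30],120);st('d')
c=snap('side');save(c,'s2.png');cv2.imwrite('pics/s2c.png',cv2.resize(c['image'][180:330,180:380,::-1],None,fx=4,fy=4,interpolation=cv2.INTER_CUBIC))
E
```

```text
a t 1.0 tcp [319.1 381.1 329.2] F [0.3 0.5 0.2] w 87.0 q [-0.98  0.01  0.01  1.63 -0.    1.5   0.23]
b t 2.2 tcp [439.8  81.7 329.8] F [0.1 1.2 0.6] w 86.9 q [-0.67 -0.13  0.35  1.75  0.04  1.51  0.87]
c t 3.7 tcp [ 585.7 -203.5  120.4] F [0.1 0.4 1.3] w 87.2 q [-0.35  0.51  0.82  1.64 -0.4   1.16  1.75]
d t 5.5 tcp [ 585.5 -205.3   30.7] F [-0.6  0.6 -0.5] w 44.6 q [-0.3   0.62  0.75  1.71 -0.48  1.01  1.81]
```

View pics/s2c.png

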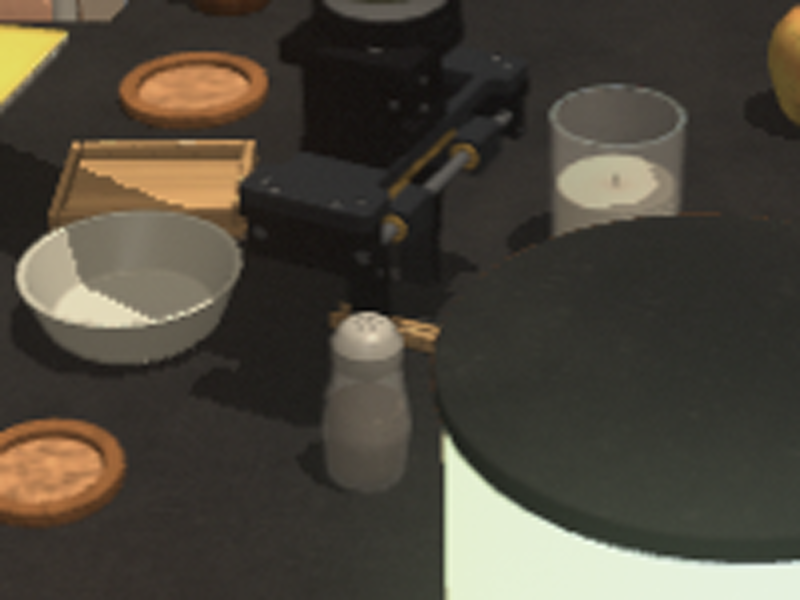

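The jaws straddle the peg near (385,325) in the crop; clear to close.

```bash
python3 - <<'E'
from h import *
h=env.movel([585,-205,10.5],40,until_force=6);st('down %s'%h)
env.move_gripper(5);st('grip')
env.movel([585,-205,110],120);st('up')
j=np.radians(94.4)
go((423,-59.5,110),j);st('over')
env.movel([423,-59.5,32],100);st('low')
c=snap('top');save(c,'t3.png')
d=snap('side')
a=cv2.resize(c['image'][200:320,250:410,::-1],None,fx=2.5,fy=2.5);b=cv2.resize(d['image'][170:290,160:320,::-1],None,fx=2.5,fy=2.5)
cv2.imwrite('pics/c3.png',np.hstack([a,b]))
E
```

```text
down False t 6.2 tcp [ 585.  -205.1   10.5] F [0.3 0.2 0.7] w 45.0 q [-0.29  0.64  0.73  1.72 -0.5   0.98  1.82]
grip t 6.8 tcp [ 585.  -205.    10.6] F [-1.4  0.6  0.4] w 14.5 q [-0.29  0.64  0.73  1.72 -0.5   0.98  1.82]
up t 7.8 tcp [ 584.6 -204.7  109.2] F [-0.4 -0.2 -0.2] w 14.7 q [-0.35  0.52  0.81  1.65 -0.41  1.15  1.76]
over t 8.7 tcp [424.  -59.9 110.5] F [ 0.2 -0.2 -0.7] w 14.9 q [-0.8  -0.04  0.84  2.13  0.03  1.03  1.67]
low t 9.6 tcp [423.4 -59.8  32.3] F [-0.8  0.8 -0.2] w 14.3 q [-0.76  0.16  0.85  2.2  -0.16  0.84  1.84]
```

View pics/c3.png

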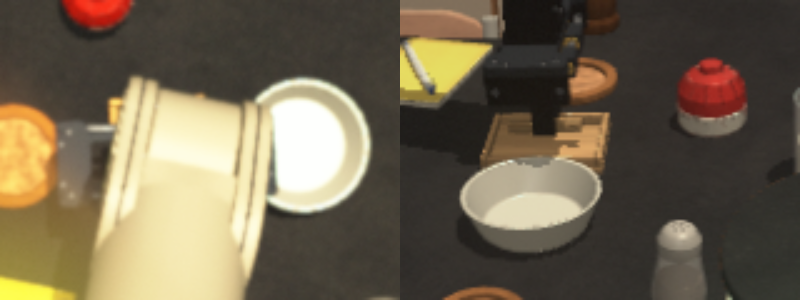

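Peg held (14.6 mm), fingers at (543,120) centred in the tray. Lowering, then on to the mandarin.

```bash
python3 - <<'E'
from h import *
h=env.movel([423,-59.5,15.5],25,until_force=3);st('down %s'%h)
env.move_gripper(24);env.hold(.2);st('open')
env.movel([423,-59.5,60],60)
go((423,0,330),np.radians(60));
go((430,250,330),np.radians(20));st('mid')
env.move_gripper(87)
go((448,368.5,260),0);st('mandup')
env.movel([448,368.5,70],150);st('near')
c=snap('top');save(c,'t4.png')
d=snap('side')
a=cv2.resize(c['image'][220:300,280:400,::-1],None,fx=3.3,fy=3.3);b=cv2.resize(d['image'][100:180,190:310,::-1],None,fx=3.3,fy=3.3)
cv2.imwrite('pics/c4.png',np.hstack([a,b]))
E
```

```text
down True t 10.3 tcp [422.8 -59.4  16.2] F [1.2 0.5 2. ] w 14.2 q [-0.74  0.21  0.83  2.21 -0.21  0.8   1.88]
open t 11.1 tcp [422.5 -59.3  16.2] F [ 0.6 -0.4 -0.3] w 24.0 q [-0.74  0.2   0.83  2.21 -0.21  0.8   1.88]
mid t 14.0 tcp [430.5 248.6 329.4] F [ 0.1 -0.6  0.5] w 24.0 q [-1.05 -0.01  0.44  1.64  0.    1.5  -0.27]
mandup t 15.8 tcp [448.2 368.2 259.8] F [ 0.7 -0.4 -0.6] w 87.0 q [-1.1   0.22  0.4   1.56 -0.09  1.38 -0.7 ]
near t 17.3 tcp [448.5 368.8  70.9] F [-0.8 -0.1  0.4] w 87.2 q [-1.07  0.39  0.37  1.78 -0.16  1.01 -0.64]
```

View pics/c4.png

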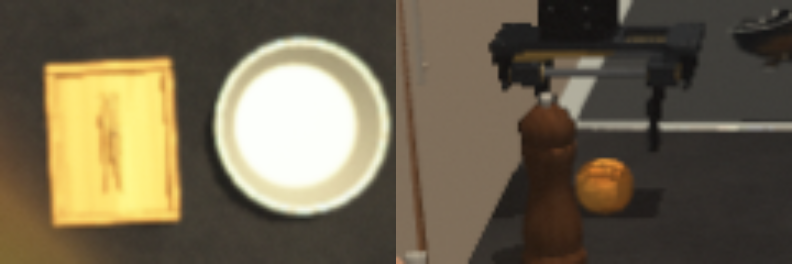

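Peg lies flat mid-tray (110,140 in crop); mandarin (603,185) is between the fingers.

```bash
python3 - <<'E'
from h import *
h=env.movel([448,368.5,23],60,until_force=6);st('down %s'%h)
env.move_gripper(40);st('grip')
env.movel([448,368.5,270],150);st('up')
go((430,150,290),0);go((437.5,-100,290),0)
go((437.5,-195.5,150),0);st('over')
env.movel([437.5,-195.5,60],100);st('low')
d=snap('side');cv2.imwrite('pics/c5.png',cv2.resize(d['image'][170:290,140:300,::-1],None,fx=3.5,fy=3.5))
E
```

```text
down False t 18.3 tcp [448.3 368.7  23.3] F [0.4 0.1 0.8] w 87.1 q [-1.05  0.45  0.35  1.8  -0.19  0.92 -0.62]
grip t 19.0 tcp [448.  368.5  23.1] F [-1.  -0.6  0.3] w 51.2 q [-1.05  0.45  0.35  1.81 -0.19  0.92 -0.62]
up t 20.8 tcp [447.7 368.3 269.2] F [-0.2 -0.6 -0.7] w 50.6 q [-1.11  0.22  0.4   1.55 -0.09  1.4  -0.7 ]
over t 23.4 tcp [ 438.5 -194.   150.4] F [0.9 0.2 0.6] w 51.1 q [-0.81  0.12  1.22  1.98 -0.12  1.12  0.46]
low t 24.4 tcp [ 438.  -195.6   60.6] F [-0.2 -0.7 -0.2] w 50.8 q [-0.62  0.33  1.08  2.06 -0.36  0.95  0.65]
```

View pics/c5.png

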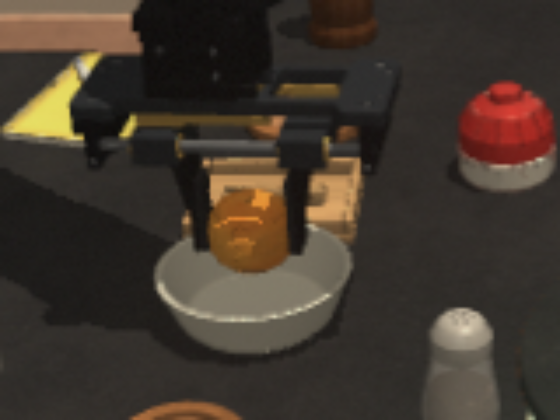

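```bash
python3 - <<'E'
from h import *
d=snap('side');V=cloud(d);im=d['image'].astype(int)
s=(im[...,0]>90)&(im[...,2]<im[...,0]*.35)&(abs(V[...,0]-438)<40)&(abs(V[...,1]+196)<50)&(V[...,2]>30)&(V[...,2]<95)
Q=V[s];print(len(Q),Q.min(0),Q.max(0))
from scipy.optimize import least_squares
f=least_squares(lambda p:np.sqrt((((Q-p)/[27.5,27.5,24])**2).sum(1))*26-26,(438,-196,60),loss='soft_l1');print(f.x)
E
```

```text
440 [ 414.37227111 -227.15120238   44.59762901] [ 462.33358114 -181.86101296   86.07182977]
[ 437.92419689 -197.2859127    61.98495054]
```

```bash
python3 - <<'E'
from h import *
h=env.movel([437.5,-195.5,25],25,until_force=3);st('down %s'%h)
env.move_gripper(57);env.hold(.3);st('open')
env.movel([437.5,-195.5,75],60);st('up')
env.move_gripper(87)
go((500,-250,170),0);go((584,-326.5,150),0);st('over salt')
d=snap('side');c=snap('top')
a=cv2.resize(d['image'][200:320,160:320,::-1],None,fx=2.5,fy=2.5);b=cv2.resize(c['image'][170:290,310:470,::-1],None,fx=2.5,fy=2.5)
cv2.imwrite('pics/c6.png',np.hstack([a,b]))
E
```

```text
down True t 25.7 tcp [ 437.4 -195.5   27.9] F [-0.9  1.4  7. ] w 50.9 q [-0.56  0.39  1.02  2.08 -0.43  0.89  0.71]
open t 26.4 tcp [ 436.9 -195.3   27.5] F [-0.2  0.4  0.1] w 57.0 q [-0.56  0.39  1.02  2.09 -0.43  0.89  0.71]
up t 27.4 tcp [ 437.3 -195.3   74.8] F [0.2 0.4 0.3] w 57.1 q [-0.65  0.3   1.11  2.05 -0.32  0.98  0.63]
over salt t 29.3 tcp [ 582.8 -326.4  148.4] F [0.7 0.3 0.6] w 87.1 q [-0.2   0.66  0.97  1.48 -0.55  1.3   0.81]
```

View pics/c6.png

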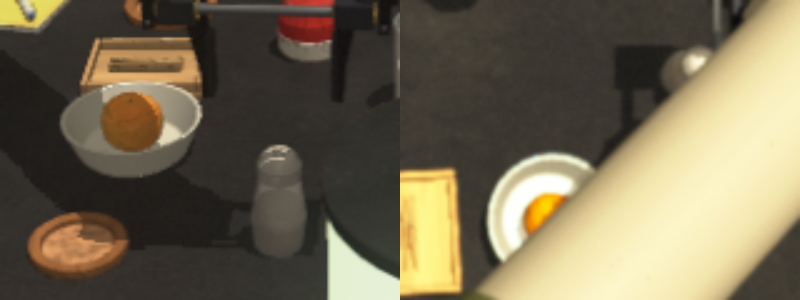

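Mandarin rests in the bowl; peg in the tray; shaker stands at (278,200) between the jaws.

```bash
python3 - <<'E'
from h import *
env.movel([584,-326.5,60],120);h=env.movel([584,-326.5,39],50,until_force=6);st('down %s'%h)
env.move_gripper(25);st('grip')
env.movel([584,-326.5,90],100);st('up')
go((423.2,-344.2,90),0);st('over')
env.movel([423.2,-344.2,60],80);st('low')
d=snap('side');c=snap('top')
a=cv2.resize(d['image'][220:340,110:270,::-1],None,fx=2.5,fy=2.5);b=cv2.resize(c['image'][200:320,340:500,::-1],None,fx=2.5,fy=2.5)
cv2.imwrite('pics/c7.png',np.hstack([a,b]))
V=cloud(d)
from scipy.optimize import least_squares
s=(np.hypot(V[...,0]-423,V[...,1]+344)<40)&(V[...,2]>30)&(V[...,2]<45);Q=V[s][:,:2]
f=least_squares(lambda p:np.hypot(*(Q-p).T)-22,(423,-340),loss='soft_l1');print(len(Q),f.x)
E
```

```text
down False t 30.9 tcp [ 583.9 -326.6   38.9] F [-0.2 -0.4  1.4] w 87.0 q [-0.16  0.76  0.88  1.56 -0.63  1.12  0.87]
grip t 31.7 tcp [ 583.9 -326.5   39. ] F [0.4 0.9 0.4] w 40.4 q [-0.16  0.76  0.88  1.56 -0.63  1.12  0.87]
up t 32.4 tcp [ 584.  -326.3   89.9] F [ 0.3  0.2 -1.5] w 40.1 q [-0.18  0.71  0.92  1.53 -0.59  1.2   0.84]
over t 33.1 tcp [ 423.2 -343.8   89.8] F [ 0.5 -0.2 -1.7] w 40.3 q [-0.26  0.47  1.06  1.88 -0.46  1.07  0.99]
low t 33.6 tcp [ 422.9 -344.4   59.6] F [ 0.5 -0.2 -1.5] w 40.4 q [-0.22  0.51  1.02  1.9  -0.51  1.02  1.02]
114 [ 421.22712147 -344.49617684]
```

View pics/c7.png

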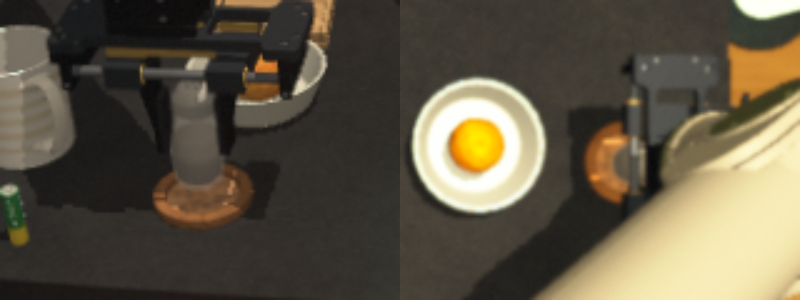

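```bash
python3 - <<'E'
from h import *
h=env.movel([424,-344.2,41],25,until_force=3);st('down %s'%h)
env.move_gripper(60);env.hold(.3);env.move_gripper(87);st('open')
env.movel([424,-344.2,140],120);st('up')
env.movel([424,-250,330],200);st('up2')
d=snap('side');c=snap('top')
a=cv2.resize(d['image'][220:340,110:270,::-1],None,fx=2.5,fy=2.5);b=cv2.resize(c['image'][200:320,340:500,::-1],None,fx=2.5,fy=2.5)
cv2.imwrite('pics/c8.png',np.hstack([a,b]))
E
```

```text
down True t 34.3 tcp [ 423.8 -344.1   42.9] F [0.4 0.9 4.2] w 40.3 q [-0.2   0.53  0.99  1.91 -0.53  0.99  1.03]
open t 36.1 tcp [ 423.4 -343.6   42.5] F [ 0.5 -0.3 -0.1] w 86.8 q [-0.2   0.53  0.99  1.91 -0.53  0.99  1.03]
up t 37.0 tcp [ 423.7 -343.8  139.3] F [ 0.2 -0.5 -0.2] w 86.7 q [-0.32  0.4   1.12  1.83 -0.4   1.16  0.94]
up2 t 38.2 tcp [ 423.5 -250.4  329.1] F [ 0.1 -0.8  0.4] w 87.1 q [-0.78 -0.13  1.15  1.68  0.12  1.52  0.36]
```

View pics/c8.png

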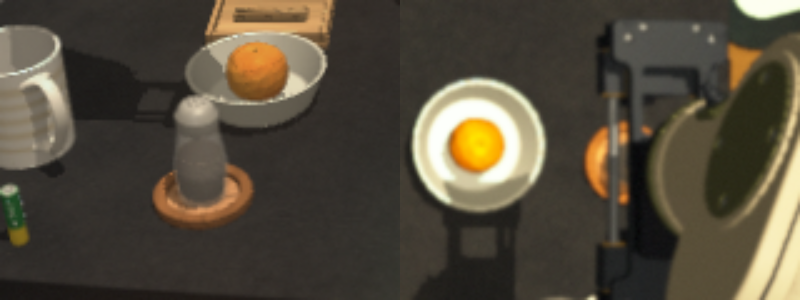

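Shaker stands upright, seated in the small coaster (200,185). Now the mill.

```bash
python3 - <<'E'
from h import *
j=np.pi/2
go((420,0,330),np.radians(45));go((420.3,240,260),j);st('over')
env.movel([420.3,240,190],120);h=env.movel([420.3,240,127],50,until_force=5);st('down %s'%h)
for w in (64,58,55):
    env.move_gripper(w);st(w)
d=snap('side')
cv2.imwrite('pics/c9.png',cv2.resize(d['image'][90:210,160:320,::-1],None,fx=4,fy=4,interpolation=cv2.INTER_CUBIC))
E
```

```text
over t 40.3 tcp [421.4 238.2 260.4] F [ 0.8 -0.5  0.1] w 86.9 q [-1.5  -0.05  0.88  1.81  0.04  1.36  0.94]
down False t 42.5 tcp [420.4 240.1 127.3] F [ 0.5  0.3 -0.3] w 86.9 q [-1.45  0.13  0.91  1.99 -0.12  1.07  1.08]
64 t 43.2 tcp [420.3 240.  127. ] F [ 0.4  0.2 -0.3] w 63.9 q [-1.45  0.13  0.91  1.99 -0.12  1.07  1.08]
58 t 43.6 tcp [420.3 240.  127. ] F [0.1 0.  0.3] w 58.2 q [-1.45  0.13  0.91  1.99 -0.12  1.07  1.08]
55 t 44.0 tcp [420.3 240.  127. ] F [ 0.7  0.  -0.3] w 55.2 q [-1.45  0.13  0.91  1.99 -0.12  1.07  1.08]
```

View pics/c9.png

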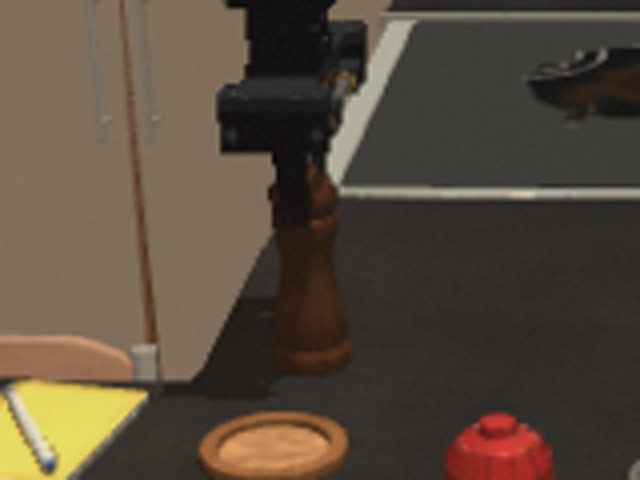

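```bash
python3 - <<'E'
from h import *
env.movel([422,240,127],30)
env.move_gripper(35);st('grip')
env.movel([422,240,170],60);st('up')
go((421,82.2,170),np.pi/2);st('over')
env.movel([421,82.2,145],60);env.hold(.2)
d=snap('side');c=snap('top');V=cloud(d)
from scipy.optimize import least_squares
for z0,z1,r in((20,32,29),(140,163,25)):
    s=(np.hypot(V[...,0]-421,V[...,1]-82)<45)&(V[...,2]>z0)&(V[...,2]<z1)&(d['image'].max(2)>45);Q=V[s][:,:2]
    f=least_squares(lambda p:np.hypot(*(Q-p).T)-r,(421,82),loss='soft_l1');print(len(Q),f.x)
a=cv2.resize(d['image'][110:230,160:320,::-1],None,fx=2.5,fy=2.5);b=cv2.resize(c['image'][200:320,180:340,::-1],None,fx=2.5,fy=2.5)
cv2.imwrite('pics/c10.png',np.hstack([a,b]))
E
```

```text
grip t 44.6 tcp [422. 240. 127.] F [ 0.5 -0.  -0.5] w 47.0 q [-1.45  0.14  0.91  1.99 -0.12  1.07  1.08]
up t 45.5 tcp [421.8 240.  169.7] F [-0.2  0.4 -2. ] w 47.2 q [-1.48  0.06  0.91  1.94 -0.05  1.17  1.02]
over t 46.2 tcp [420.9  82.4 170. ] F [ 0.4  0.9 -2.1] w 47.1 q [-1.4  -0.22  1.01  2.07  0.2   1.2   1.1 ]
81 [418.82792456  77.92341234]
59 [417.76909678  81.88723317]
```

View pics/c10.png

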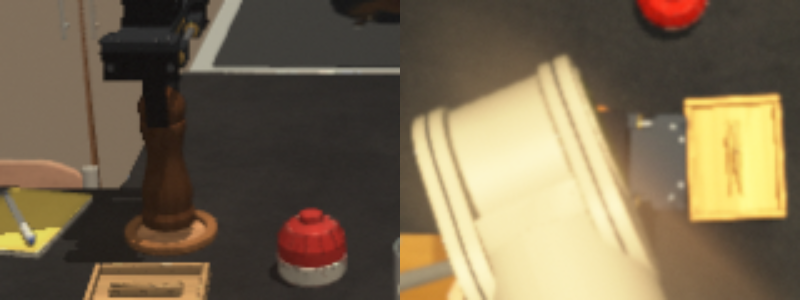

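```bash
python3 - <<'E'
from h import *
h=env.movel([422,83,129],20,until_force=3);st('down %s'%h)
env.move_gripper(53);env.hold(.2);env.move_gripper(75);st('open')
env.movel([422,83,200],80);env.movel([422,83,300],150)
go((330,300,330),np.pi/2);st('away')
d=snap('side');c=snap('top')
cv2.imwrite('pics/s11.png',cv2.resize(d['image'][110:330,100:420,::-1],None,fx=2,fy=2));cv2.imwrite('pics/t11.png',cv2.resize(c['image'][130:300,200:460,::-1],None,fx=3,fy=3))
E
```

```text
down True t 47.7 tcp [422.   83.  130.9] F [-0.7 -0.2  6.5] w 47.5 q [-1.43 -0.14  1.1   2.11  0.14  1.09  1.17]
open t 49.0 tcp [421.2  82.8 130.5] F [-0.1 -0.  -0.3] w 74.9 q [-1.43 -0.14  1.1   2.12  0.14  1.09  1.17]
away t 51.8 tcp [331.1 298.5 329.8] F [-0.4  0.8  0.4] w 74.8 q [-1.45 -0.16  0.55  1.76  0.08  1.52  0.66]
```

View pics/s11.png

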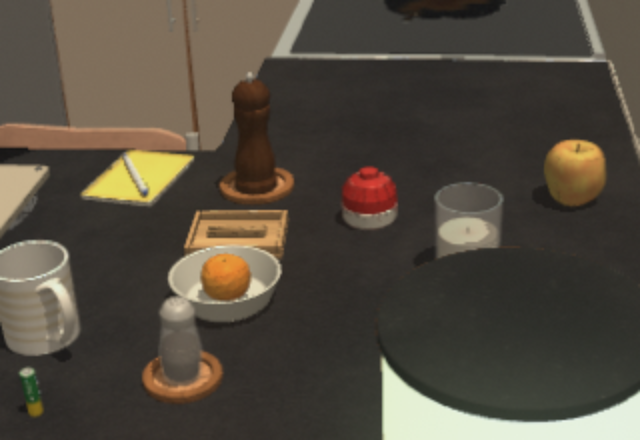

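View pics/t11.png

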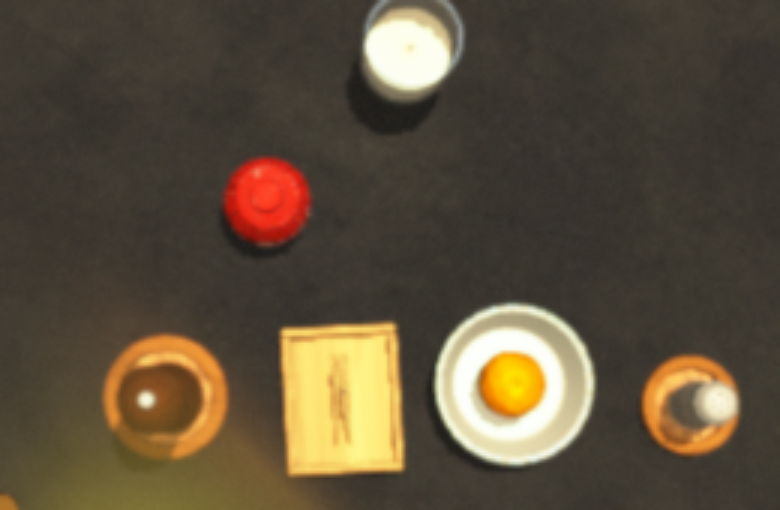

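Everything is home and upright: the mill is at (165,398), the peg at (340,398), the mandarin at (513,383) and the shaker at (690,405). The timer and candle look unmoved.

```bash
python3 -c "
from h import *
env.hold(.5);st();env.sign_off()"
```

```text
t 52.4 tcp [330. 300. 330.] F [-0.1  0.   0.7] w 74.8 q [-1.45 -0.16  0.55  1.76  0.08  1.52  0.65]
the job is handed in; nothing more can be done
```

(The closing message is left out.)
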